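# Clamp the mould and hold its cover plate over the screw holes

### The job

Clamp the panel mould by turning the black knob on its bed clockwise until it clicks past its detent and stays there. Then pick up the plywood cover plate by its handle and hold it level, hovering one to two centimetres above the mould without touching it, squared up so that each threaded hole in the mould shows fully through the plate's hole above it; finish while still holding it there, steady, so that a colleague can start the screws. Leave the other things on the table where they are.

Things in the scene. Friction and masses are not known exactly. Their poses are not given: they have to be found in the camera images.
- knob_grip (a point): grip point of the clamp knob, on its upright turning axis, 31 mm above the underside of the knob and about 49 mm above the table. The knob is a black disc 44 mm across carrying an upright bar 42 mm long, 14 mm wide and 32 mm high (its top 7 mm above this point, its foot 25 mm below). The bar runs along this point's own x axis, so fingers close along its y axis. The knob sits on a bed board at the end away from the mould
- knob (a joint): turn of the clamp knob, rad: 0 = released (as found), growing clockwise seen from above, end stop at 1.2 = clicked and clamped. An over-centre spring detent (a small spring strut beside the knob's foot, under 25 mm high) pushes it back (up to about 0.12 N m) until it is past its crest at 0.6, then snaps it on to the stop at 1.2, where it stays by itself. A small dark steel jaw slides 6 mm towards the mould as it turns
- mould_top (a point): centre of the top (rim) of the aluminium mould, 57 mm above the table. The mould is a grey metal block 120 (x) x 160 (y) x 45 mm on a plywood bed board 150 x 330 x 12 mm, fixed to the table; its shallow pocket holds an off-white crumbly-looking panel blank which stays below the rim. Axes are those of the bed: z up, y (the long side) points from the mould to the knob, whose axis lies at x 0, y +175 mm from this point
- cover_handle (a point): centre of the handle of the loose cover plate, where it is to be gripped. The cover is a plywood plate 120 (x) x 160 (y) x 6 mm, about 0.2 kg, lying flat on the table, with a hole near each corner; its handle is a wooden bar 75 mm long (along the plate's y), 16 mm wide (x), 18 mm high, on two short posts, its centre 42 mm above the plate's underside and over the plate's centre (also its centre of mass). This point's axes are the plate's, z up
- cover_under (a point): centre of the cover plate's underside (42 mm below the handle's centre), axes of the plate
- cover_hole0 (a point): hole 0 of the plate (16 mm through hole), point at its centre on the plate's underside; from the plate's centre it lies at x +45, y +65 mm
- cover_hole1 (a point): hole 1 of the plate (16 mm through hole), point at its centre on the plate's underside; from the plate's centre it lies at x -45, y +65 mm
- cover_hole2 (a point): hole 2 of the plate (16 mm through hole), point at its centre on the plate's underside; from the plate's centre it lies at x -45, y -65 mm
- cover_hole3 (a point): hole 3 of the plate (16 mm through hole), point at its centre on the plate's underside; from the plate's centre it lies at x +45, y -65 mm
- thread0 (a point): threaded hole 0 of the mould (8 mm wide, 12 mm deep), point at its mouth on the mould's rim; from the mould's centre it lies at x +45, y +65 mm in the bed's axes
- thread1 (a point): threaded hole 1 of the mould (8 mm wide, 12 mm deep), point at its mouth on the mould's rim; from the mould's centre it lies at x -45, y +65 mm in the bed's axes
- thread2 (a point): threaded hole 2 of the mould (8 mm wide, 12 mm deep), point at its mouth on the mould's rim; from the mould's centre it lies at x -45, y -65 mm in the bed's axes
- thread3 (a point): threaded hole 3 of the mould (8 mm wide, 12 mm deep), point at its mouth on the mould's rim; from the mould's centre it lies at x +45, y -65 mm in the bed's axes. The hole pattern is the same after half a turn, so the plate fits either way round
- cover: the cover plate itself, origin at the centre of its underside
- bed: the fixed plywood bed board, 150 x 330 x 12 mm, that carries mould, jaw and knob; origin at the centre of its underside
- screw_cup: bystander: small white cup 48 mm wide, 45 mm high with three thumb screws in it; origin under its centre
- spacer: bystander: wood block 50 x 30 x 25 mm; origin under its centre
- planter: bystander: off-white square planter 95 x 95 x 85 mm; origin under its centre
- trough: bystander: off-white open trough 100 x 200 x 60 mm; origin under its centre
- mug: bystander: white mug 76 mm wide, 90 mm high; origin under its centre
- figurine: bystander: wooden jointed-doll figurine on a round foot 70 mm wide, 200 mm high; origin under its centre
There are look-alikes about, which are no part of the job. What is shaped like the cover but blue or pink is not meant.

How it is judged:
On the way, in this order (a step that is already met when the one before it is completed fails the run):
1. the knob has clicked past its detent (over 1.0 rad) (value of joint knob above 1 rad), for 0.2 s.
2. the cover plate is held in the fingers, lifted over 30 mm (contact force between the fingers and cover above 1 N and height (world z) of cover_under above 0.03 m), for 0.2 s.
At the end, for the whole second after the job is handed in: The knob is clicked (over 1.0 rad); the cover is held in the fingers, still (under 20 mm/s), level within 4 degrees, its underside 5 to 30 mm above the mould's rim, each of its four holes within 4.5 mm horizontally of the threaded hole below (either way round), touching neither bed nor bystanders (value of joint knob above 1 rad and contact force between the fingers and cover above 1 N and ((horizontal distance between cover_hole0 and thread0 below 0.0045 m and horizontal distance between cover_hole1 and thread1 below 0.0045 m and horizontal distance between cover_hole2 and thread2 below 0.0045 m and horizontal distance between cover_hole3 and thread3 below 0.0045 m) or (horizontal distance between cover_hole0 and thread2 below 0.0045 m and horizontal distance between cover_hole1 and thread3 below 0.0045 m and horizontal distance between cover_hole2 and thread0 below 0.0045 m and horizontal distance between cover_hole3 and thread1 below 0.0045 m)) and z of cover_under in the frame of mould_top between 0.005 and 0.03 m and angle between cover_under's own z axis and vertical below 0.07 rad and contact force between cover and bed below 0.2 N and linear speed of cover below 0.02 m/s and contact force between cover and screw_cup below 0.2 N and contact force between cover and spacer below 0.2 N and contact force between cover and planter below 0.2 N and contact force between cover and trough below 0.2 N and contact force between cover and mug below 0.2 N and contact force between cover and figurine below 0.2 N); the arm keeps its last pose, push and grip.
It fails at once if a bystander was moved by more than 30 mm (distance of any of screw_cup, spacer, planter, trough, mug, figurine from where it was at the start of the episode above 0.03 m).
It also fails if it takes over 58 s, if anything falls off the work surface, if the arm or the gripper's body presses on something with over 40 N, if the wrist force passes 120 N, or if a joint passes its speed limit or range.

### The arm

A 6-joint arm with a two-finger parallel gripper is mounted at the origin on the work surface. World frame = base frame: x ahead of the robot, y to its left, z up, the work surface at z = 0. Lengths are in m, angles in rad, forces in N, time in s.
With the tool pointing down it reaches from about 0.425 to 0.95 m from the base axis. Payload 3.5 kg.
Tool frame: the origin (TCP) lies at the very end of the fingers, on their centre line; the grasp point (between the pads) lies 19 mm behind it; z points along the fingers, y is the direction in which the jaws open and shut (so a half turn about z gives the same grasp; the last joint's range is limited). The gripper opens to 85 mm and grips with 20 to 120 N. Pads are 22 mm wide; open, the fingers measure 114 mm over their backs; the gripper's body (76 mm by 85 mm) begins 54 mm behind the grasp point. The pads swing forward as they close: fully open they stand 13 mm farther back than shut.
Start: joints at [1.024, 0.286, 1.577, -0, 1.279, -0.15], TCP at [0.261, 0.623, 0.231] pointing down, gripper open.
Joint ranges: [-2.77, 2.77], [-0.9, 2.22], [0.21, 2.48], [-1.53, 4.67], [0.24, 2.81], [-2.84, 2.84]. Speed limits (rad/s): [2.79, 2.79, 3.14, 3.14, 3.14, 3.14].

### API

Orientations are given as a unit quaternion [x, y, z, w].
In Python, from plant import get_state, read_camera, get_calibration, ticket, search_frame, cut_out, pinpoint gives the robot as it stands.
- The arm moves only by the tool move_arm, never from a script. Its argument "plan" is a list that holds one entry, the list of rows, each a list of 7 numbers: the turn, a rotation vector about the tool's x, y, z in degrees, then the shift along the tool's x, y, z in m, then the finger opening in m, from 0 to 0.0854. In form: [[[ax, ay, az, x, y, z, hand], ...]]. A call has exactly 5 rows; each row is the pose to reach, as a shift and turn from the pose measured when the call began, along the tool's axes at that moment; what a row does not reach only later rows make up. A row lasts 1/8 s, in which the tool goes at most 62.5 mm and 10.7 degrees, less where a joint would pass 70% of its speed; a pose out of reach is approached as far as the arm can. A call with a gripper value outside its range is refused whole. The fingers move at their own pace and stop on an object; "force" is the grip in N (left out, the last holds). Time passes only in rows, so rows that repeat a pose let the fingers close, or fill a call up. It gives the time, the measured TCP pose, the force and the opening at its end, in the units of the state.
- get_state(): the state, without advancing time (a new reading comes with each control period).
- read_camera(name): name is "side" or "top" or "wrist"; returns the picture (420x560x3 uint8, red, green, blue); there is no depth.
- get_calibration(name): a dict with "mtx" (3x3 intrinsics, pixels), "extrinsics" (4x4, takes a point from camera to world coordinates); the wrist camera has in their place "hand_eye" (4x4, takes a point from camera to tool coordinates, whose origin is the TCP and whose axes are the flange's). Camera axes: x right, y up, looking along -z (the intrinsics and any distortion apply to the point x, -y, -z); pixel columns grow to the right and rows downward; lengths in m; the calibration is good to about 2 mm. A picture is of the moment at which its call begins: read the wrist's pose just before it. get_calibration takes no time and is no camera call.
- ticket.sign_off(): hands the job in, once; it reports no verdict.
Trained networks look in the newest picture that a camera, given by its name, has taken for a name from the list of things; names that differ only in an ending like _2 or _b are one class to them, and where a whole thing is asked for, a point or a joint stands for the part that bears it (a point fixed in the world has none). Each returns a list of dicts, best first, with "p" (0 to 1); they miss things now and then, are a little off and sometimes report something else, mostly with a low value. They report only what shows in the picture. A call takes as long as a camera call. They do not tell look-alikes from the thing itself.
- search_frame(camera, query): "centre" ([column, row] in pixels, amid what is visible of it).
- cut_out(camera, query): "pixels" (420x560 bool, what is visible of it) and "centre" ([column, row] in pixels, amid what is visible of it).
- pinpoint(camera, query): "centre" ([column, row] in pixels: a listed point, or the origin of a listed thing).
The state is a dict: "time": time; "qpos": joint angles; "dq": joint speeds; "joint_efforts": joint torques, N m; "eef_pos": TCP position; "tcp_rot": TCP orientation; "contact_force": force on the tool from outside, world axes, zero at the start; "wrist_torque": the same for the moment, N m; "opening": opening from 0.0 (shut) to 1.0 (fully open).
Only numpy, scipy, OpenCV 4.12 (cv2) and the standard library are available. Lean on these libraries where they do the work, as an engineer would, in place of code of your own. Each camera call takes 0.05 s, during which the arm holds its last target.

## Working session

There is one attempt and no reset: what is moved stays moved. The work goes in short steps, Python scripts to look and compute and a tool call to move; the robot and the scene stay as the last step left them, time stands still between calls to the robot, and variables do not carry over. Pictures are saved under pics/ and viewed, and the job is handed in when it is done.

Besides the shell and the picture viewer there is one more tool, called in YAML: its name, and indented under it one key for each argument. move_arm: Moves the arm, as the interface text tells. Its arguments: {"type":"object","properties":{"plan":{"type":"array","items":{"type":"array","items":{"type":"array","items":{"type":"number"}}}},"force":{"type":"number"}},"required":["plan"]}

```bash
ls; mkdir -p pics
cat > look.py <<'E'
import cv2,sys
from plant import *
import numpy as np
def snap(cam,fn):
    im=read_camera(cam); cv2.imwrite('pics/'+fn,im[:,:,::-1]); return im
E
python3 - <<'E'
from look import *
np.set_printoptions(precision=4,suppress=True)
s=get_state(); print(s)
for c in ['side','top','wrist']:
    snap(c,c+'0.png'); print(c,get_calibration(c))
E
```

```text
pics
{'time': 0.0, 'qpos': array([ 1.024 ,  0.2872,  1.5782,  0.    ,  1.2786, -0.15  ]), 'dq': array([-0.0001, -0.0012,  0.0006, -0.0007, -0.0012,  0.0011]), 'joint_efforts': array([ -0.0006, -40.5966, -29.2633,  -0.0001,   0.0057,   0.    ]), 'eef_pos': array([0.2605, 0.622 , 0.2299]), 'tcp_rot': array([ 0.1971,  0.9804, -0.0011, -0.0004]), 'contact_force': array([ 0.1941, -0.7897, -0.276 ]), 'wrist_torque': array([-0.0011, -0.0157,  0.0972]), 'opening': 0.9941628477716182}
side {'mtx': array([[459.6853,   0.    , 282.1903],
       [  0.    , 459.6853, 210.766 ],
       [  0.    ,   0.    ,   1.    ]]), 'extrinsics': array([[ 0.9994,  0.0234, -0.0262,  0.4843],
       [-0.035 ,  0.7322, -0.6802, -0.7582],
       [ 0.0033,  0.6807,  0.7326,  0.934 ],
       [ 0.    ,  0.    ,  0.    ,  1.    ]])}
top {'mtx': array([[399.9898,   0.    , 276.7024],
       [  0.    , 399.9898, 210.3681],
       [  0.    ,   0.    ,   1.    ]]), 'extrinsics': array([[-0.0153,  0.9819, -0.1887,  0.2756],
       [-0.9999, -0.0154,  0.0009,  0.0693],
       [-0.002 ,  0.1887,  0.982 ,  1.3816],
       [ 0.    ,  0.    ,  0.    ,  1.    ]])}
wrist {'mtx': array([[344.1383,   0.    , 277.8722],
       [  0.    , 344.1383, 210.9748],
       [  0.    ,   0.    ,   1.    ]]), 'hand_eye': array([[-0.0004,  0.9547,  0.2975,  0.0759],
       [ 1.    ,  0.0003,  0.0005,  0.0001],
       [ 0.0004,  0.2975, -0.9547, -0.1429],
       [ 0.    ,  0.    ,  0.    ,  1.    ]])}
```

View pics/side0.png

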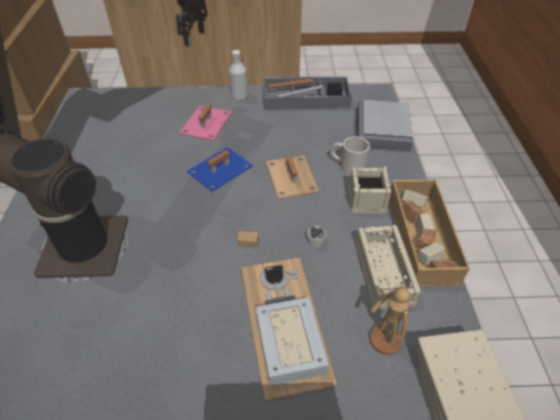

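View pics/top0.png

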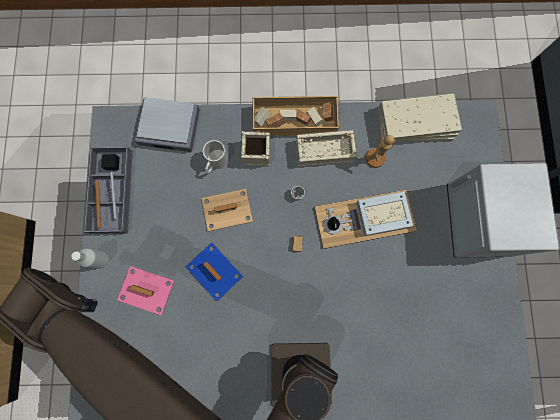

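View pics/wrist0.png

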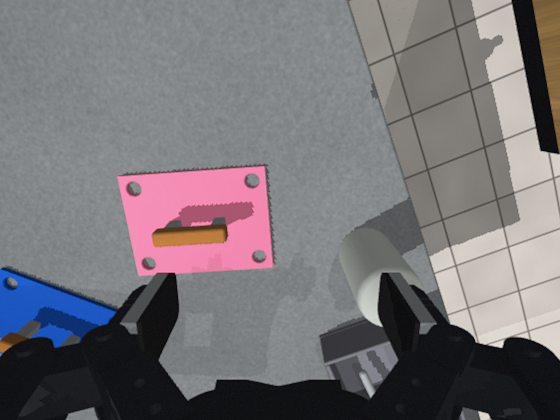

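Candidates for the cover: the plywood one at side (292,175) / top (228,210), a blue one at side (220,168) / top (215,270), and a pink one at side (206,120) / top (145,290). By the description I choose the plywood one. Next come detections and a close crop.

```bash
cat >> look.py <<'E'
def ray(cam,px,T=None):
    c=get_calibration(cam); K=c['mtx']
    E=c['extrinsics'] if 'extrinsics' in c else T@c['hand_eye']
    d=np.array([(px[0]-K[0,2])/K[0,0],-(px[1]-K[1,2])/K[1,1],-1.0])
    return E[:3,3],E[:3,:3]@d
def atz(cam,px,z,T=None):
    o,d=ray(cam,px,T); return o+d*(z-o[2])/d[2]
def proj(cam,P,T=None):
    c=get_calibration(cam); K=c['mtx']
    E=c['extrinsics'] if 'extrinsics' in c else T@c['hand_eye']
    p=np.linalg.inv(E)@np.append(P,1); x=p[0]/-p[2]; y=-p[1]/-p[2]
    return np.array([K[0,0]*x+K[0,2],K[1,1]*y+K[1,2]])
def toolT():
    from scipy.spatial.transform import Rotation as R
    s=get_state(); T=np.eye(4); T[:3,:3]=R.from_quat(s['tcp_rot']).as_matrix(); T[:3,3]=s['eef_pos']; return T,s
E
python3 - <<'E'
from look import *
np.set_printoptions(precision=4,suppress=True)
Z=dict(cover_handle=.042,cover_hole0=.006,cover_hole1=.006,cover_hole2=.006,cover_hole3=.006,knob_grip=.049,mould_top=.057,thread0=.057,thread1=.057,thread2=.057,thread3=.057)
for cam in ['top','side']:
    im=read_camera(cam)
    if cam=='top':
        a=cv2.resize(im[170:265,190:430],None,fx=3.3,fy=3.3,interpolation=cv2.INTER_CUBIC)
    else: a=cv2.resize(im[140:400,200:360],None,fx=2.3,fy=2.3,interpolation=cv2.INTER_CUBIC)
    cv2.imwrite('pics/crop_%s.png'%cam,a[:,:,::-1])
    for q,z in Z.items():
        for r in pinpoint(cam,q)[:3]:
            print(cam,q,round(r['p'],2),np.round(r['centre'],1),atz(cam,r['centre'],z)[:2])
for q in ['screw_cup','spacer','planter','trough','mug','figurine']:
    for r in pinpoint('top',q)[:1]: print(q,r['p'],atz('top',r['centre'],0)[:2])
E
```

```text
top cover_handle 0.82 [214.1 271.6] [0.3297 0.2787]
top cover_handle 0.72 [144.8 290.6] [0.2714 0.5056]
top cover_handle 0.71 [226.1 205.5] [0.5527 0.2408]
top cover_hole0 0.98 [211.2 226.1] [0.4879 0.2966]
top cover_hole0 0.91 [243.7 192. ] [0.6079 0.1837]
top cover_hole0 0.91 [134.6 272.2] [0.3333 0.5549]
top cover_hole1 0.98 [211.2 226.1] [0.4879 0.2966]
top cover_hole1 0.91 [243.7 192. ] [0.6079 0.1837]
top cover_hole1 0.91 [134.6 272.2] [0.3333 0.5549]
top cover_hole2 0.98 [211.2 226.1] [0.4879 0.2966]
top cover_hole2 0.91 [243.7 192. ] [0.6079 0.1837]
top cover_hole2 0.91 [134.6 272.2] [0.3333 0.5549]
top cover_hole3 0.98 [211.2 226.1] [0.4879 0.2966]
top cover_hole3 0.91 [243.7 192. ] [0.6079 0.1837]
top cover_hole3 0.91 [134.6 272.2] [0.3333 0.5549]
top knob_grip 0.64 [337.2 220.8] [ 0.4927 -0.1355]
top mould_top 0.55 [383.6 212.8] [ 0.5162 -0.2916]
top mould_top 0.27 [242.5 193.6] [0.5901 0.1835]
top mould_top 0.27 [295.9 194.4] [0.5844 0.002 ]
top thread0 0.82 [371.1 230.5] [ 0.4568 -0.2459]
top thread0 0.79 [399.7 195.7] [ 0.5743 -0.3501]
top thread0 0.65 [362.2 202.1] [ 0
[... 1417 characters left out ...]
 310.7] [ 0.4653 -0.238 ]
side thread0 0.69 [303.6 303.8] [ 0.5528 -0.2237]
side thread1 0.86 [318.2 360.6] [ 0.5733 -0.3549]
side thread1 0.79 [263.7 310.7] [ 0.4653 -0.238 ]
side thread1 0.69 [303.6 303.8] [ 0.5528 -0.2237]
side thread2 0.86 [318.2 360.6] [ 0.5733 -0.3549]
side thread2 0.79 [263.7 310.7] [ 0.4653 -0.238 ]
side thread2 0.69 [303.6 303.8] [ 0.5528 -0.2237]
side thread3 0.86 [318.2 360.6] [ 0.5733 -0.3549]
side thread3 0.79 [263.7 310.7] [ 0.4653 -0.238 ]
side thread3 0.69 [303.6 303.8] [ 0.5528 -0.2237]
screw_cup 0.45 [0.5971 0.0066]
spacer 0.41 [0.4258 0.0089]
planter 0.69 [0.7403 0.1329]
trough 0.83 [ 0.7566 -0.0999]
mug 0.62 [0.726  0.2797]
figurine 0.62 [ 0.7261 -0.2838]
```

View pics/crop_top.png

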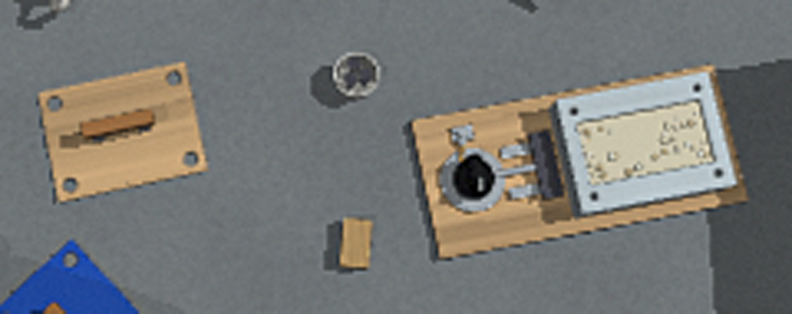

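View pics/crop_side.png

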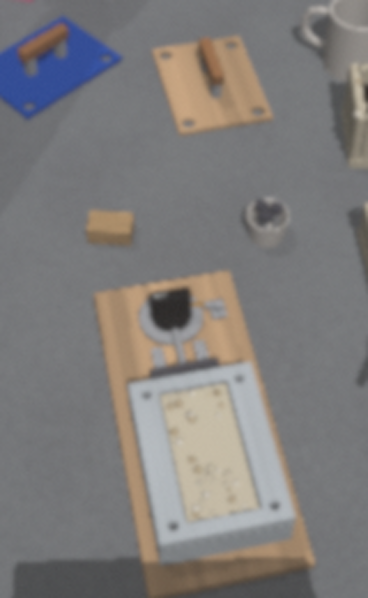

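The crop confirms the plywood plate (top 228,210, handle about 226,206), and the bed with its knob at top (337,221). I go over the cover first, on the way to the knob.

move_arm:
  plan:
    - [[0, 0, 10, -0.052, -0.03, 0, 0.085], [0, 0, 20, -0.104, -0.06, 0, 0.085], [0, 0, 30, -0.156, -0.09, 0, 0.085], [0, 0, 40, -0.208, -0.12, 0, 0.085], [0, 0, 50, -0.26, -0.15, 0, 0.085]]

```text
time: 2.28
eef_pos: [0.4436, 0.3822, 0.2316]
tcp_rot: [0.595, 0.804, 0.0, 0.0]
contact_force: [0.4, 0.1, 0.6]
opening: 0.995
```

move_arm:
  plan:
    - [[0, 0, 2, -0.041, 0.015, 0, 0.085], [0, 0, 4, -0.082, 0.03, -0.01, 0.085], [0, 0, 6, -0.123, 0.046, -0.02, 0.085], [0, 0, 6, -0.164, 0.062, -0.02, 0.085], [0, 0, 6, -0.164, 0.062, -0.02, 0.085]]

```text
time: 2.9
eef_pos: [0.5524, 0.2411, 0.2519]
tcp_rot: [0.638, 0.77, 0.001, 0.001]
contact_force: [-0.2, 0.4, 0.3]
opening: 0.994
```

Run:
```python
from look import *
np.set_printoptions(precision=4,suppress=True)
T,s=toolT(); print(s['time'],s['eef_pos'],s['tcp_rot'],s['dq'])
snap('wrist','w1.png')
for q,z in dict(cover_handle=.042,cover_under=.0,cover_hole0=0.003).items():
    for r in pinpoint('wrist',q)[:6]: print(q,round(r['p'],2),np.round(r['centre'],1),atz('wrist',r['centre'],z,T)[:2])
print(get_state()['time'])
```

```text
2.9 [0.5524 0.2411 0.2519] [0.638  0.77   0.0005 0.0005] [ 0.0512 -0.0108  0.0238  0.0263  0.0146  0.0165]
cover_handle 0.91 [275.9 173.5] [0.5495 0.2473]
cover_handle 0.77 [65.3 89.8] [0.3343 0.2902]
cover_handle 0.24 [271.3 168.2] [0.5438 0.2519]
cover_under 0.85 [88.5 93.8] [0.3348 0.2877]
cover_under 0.56 [271.3 169.2] [0.5447 0.2432]
cover_under 0.23 [237.2 221. ] [0.5154 0.1731]
cover_hole0 0.85 [313.1 107.8] [0.5773 0.3187]
cover_hole0 0.85 [161.9  99.7] [0.4145 0.2965]
cover_hole0 0.78 [ 71.2 158.8] [0.3187 0.2133]
cover_hole0 0.75 [107.5  21.1] [0.3536 0.3624]
cover_hole0 0.7 [308.5 222.6] [0.6004 0.1881]
cover_hole0 0.61 [232.8 110. ] [0.4915 0.3001]
3.1
```

View pics/w1.png

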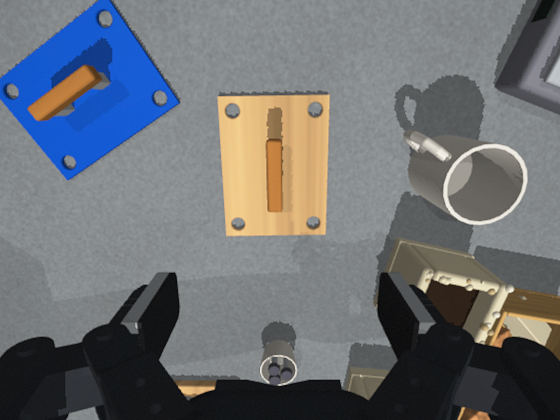

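The wrist view shows the plywood plate at (275,165), handle (275,174), holes (233,110), (316,108), (238,224), (313,223); blue one at upper left. Now to the knob.

move_arm:
  plan:
    - [[0, 0, 0, -0.059, -0.021, 0, 0.085], [0, 0, 0, -0.118, -0.042, 0, 0.085], [0, 0, 0, -0.177, -0.062, 0, 0.085], [0, 0, 0, -0.236, -0.083, 0, 0.085], [0, 0, 0, -0.295, -0.104, 0, 0.085]]

```text
time: 3.72
eef_pos: [0.5037, -0.0655, 0.2515]
tcp_rot: [0.635, 0.772, 0.001, 0.0]
contact_force: [0.6, -0.1, -1.2]
opening: 0.995
```

move_arm:
  plan:
    - [[0, 0, 0, -0.05, -0.018, 0, 0.085], [0, 0, 0, -0.085, -0.025, 0, 0.085], [0, 0, 0, -0.085, -0.025, 0, 0.085], [0, 0, 0, -0.085, -0.025, 0, 0.085], [0, 0, 0, -0.085, -0.025, 0, 0.085]]

```text
time: 4.35
eef_pos: [0.4957, -0.1522, 0.2514]
tcp_rot: [0.634, 0.773, 0.001, 0.0]
contact_force: [0.2, -1.1, -1.0]
opening: 0.993
```

Run:
```python
from look import *
np.set_printoptions(precision=4,suppress=True)
T,s=toolT(); print(s['time'],s['eef_pos'],s['tcp_rot'],s['qpos'],s['dq'])
snap('wrist','w2.png')
for q,z in dict(knob_grip=.049,mould_top=.057,thread0=0.057).items():
    for r in pinpoint('wrist',q)[:6]: print(q,round(r['p'],2),np.round(r['centre'],1),atz('wrist',r['centre'],z,T)[:2])
print(get_state()['time'])
```

```text
4.35 [ 0.4957 -0.1522  0.2514] [0.6342 0.7731 0.0006 0.0001] [-0.4943 -0.0791  1.9357  0.0013  1.2845 -0.6914] [-0.0007  0.0001 -0.0012 -0.0002 -0.0024 -0.0036]
knob_grip 0.73 [277.1 157.2] [ 0.4904 -0.1279]
mould_top 0.95 [272.7 310.5] [ 0.5189 -0.2972]
mould_top 0.51 [277.9 154.6] [ 0.4905 -0.1241]
thread0 0.83 [311.  356.8] [ 0.5754 -0.3502]
thread0 0.72 [232.  256.9] [ 0.4636 -0.2408]
thread0 0.7 [229.9 356.9] [ 0.4813 -0.369 ]
thread0 0.56 [317.1 261.8] [ 0.5543 -0.2286]
thread0 0.41 [505.2 176.8] [ 0.717  -0.1015]
thread0 0.38 [273.7 309.1] [ 0.5197 -0.2952]
4.55
```

View pics/w2.png

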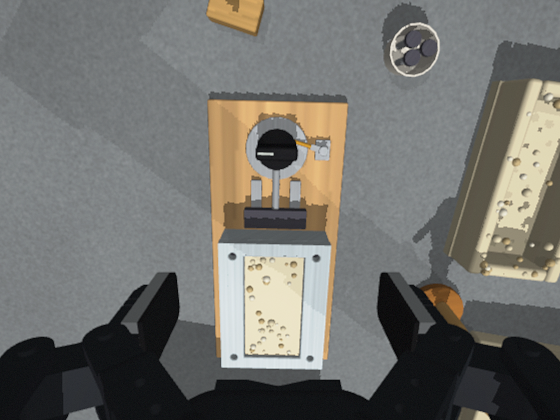

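```bash
cat >> look.py <<'E'
def fitrigid(local,world):
    a=np.array(local);b=np.array(world)[:,:2];ca=a.mean(0);cb=b.mean(0);A=a-ca;B=b-cb
    th=np.arctan2((A[:,0]*B[:,1]-A[:,1]*B[:,0]).sum(),(A*B).sum())
    Rm=np.array([[np.cos(th),-np.sin(th)],[np.sin(th),np.cos(th)]])
    t=cb-Rm@ca; return t,th,(b-(a@Rm.T+t))
E
python3 - <<'E'
from look import *
np.set_printoptions(precision=4,suppress=True)
im=cv2.imread('pics/w2.png')
cv2.imwrite('pics/w2k.png',cv2.resize(im[100:220,215:345],None,fx=5,fy=5,interpolation=cv2.INTER_CUBIC))
L=[(.045,.065),(-.045,.065),(-.045,-.065),(.045,-.065)]
W=[(.5543,-.2286),(.4636,-.2408),(.4813,-.369),(.5754,-.3502)]
t,th,r=fitrigid(L,W);print(t,np.degrees(th),r*1000)
c,s=np.cos(th),np.sin(th);print('knob',t+np.array([-s,c])*.175)
E
```

```text
[ 0.5187 -0.2972] 9.064154489626286 [[ 1.4521 -2.7276]
 [-0.3718 -0.749 ]
 [-3.1521 -0.5724]
 [ 2.0718  4.049 ]]
knob [ 0.4911 -0.1243]
```

View pics/w2k.png

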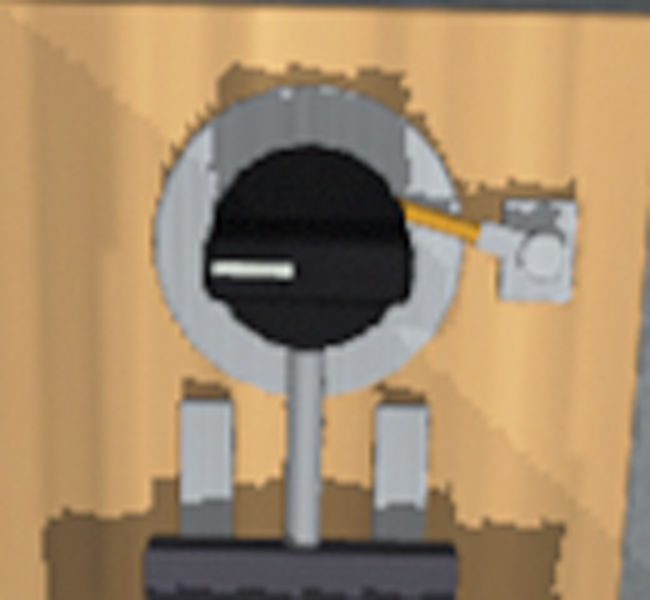

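The close crop shows the black bar lying along bed x (horizontal in the image), white mark at its left end and the spring strut at right. I turn the wrist 90° so that the jaws close along bed y.

move_arm:
  plan:
    - [[0, 0, -10, 0.005, 0, 0.02, 0.085], [0, 0, -20, 0.01, 0, 0.04, 0.085], [0, 0, -30, 0.015, 0, 0.06, 0.085], [0, 0, -40, 0.02, 0, 0.08, 0.085], [0, 0, -50, 0.025, 0.001, 0.1, 0.085]]

```text
time: 5.18
eef_pos: [0.492, -0.1277, 0.151]
tcp_rot: [0.245, 0.969, 0.0, 0.001]
contact_force: [-1.2, 0.0, 0.2]
opening: 0.996
```

move_arm:
  plan:
    - [[0, 0, -10, 0, 0, 0, 0.05], [0, 0, -20, 0, 0, 0, 0.05], [0, 0, -30, 0, 0, 0, 0.05], [0, 0, -40, 0, 0, 0, 0.05], [0, 0, -40, 0, 0, 0, 0.05]]

```text
time: 5.8
eef_pos: [0.4921, -0.1274, 0.151]
tcp_rot: [-0.1, 0.995, 0.0, 0.001]
contact_force: [0.9, 0.5, -0.0]
opening: 0.587
```

Run:
```python
from look import *
np.set_printoptions(precision=4,suppress=True)
T,s=toolT(); print(s['time'],s['eef_pos'],s['tcp_rot'],s['qpos'],s['opening'])
print('xang',np.degrees(np.arctan2(T[1,0],T[0,0])))
im=snap('wrist','w3.png')
for q,z in dict(knob_grip=.049).items():
    for r in pinpoint('wrist',q)[:3]: print(q,round(r['p'],2),np.round(r['centre'],1),atz('wrist',r['centre'],z,T)[:2])
```

```text
5.8 [ 0.4921 -0.1274  0.151 ] [-0.1001  0.995   0.0002  0.0007] [-0.4537 -0.0006  2.052   0.0012  1.0891 -2.2256] 0.5872565554354998
xang -168.50909583013643
knob_grip 0.76 [289.9 209.6] [ 0.4899 -0.1188]
```

View pics/w3.png

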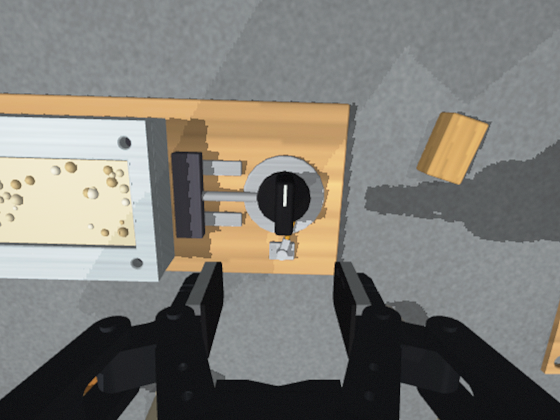

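Run:
```python
import cv2
im=cv2.imread('pics/w3.png')
cv2.imwrite('pics/w3k.png',cv2.resize(im[150:260,230:340],None,fx=5,fy=5,interpolation=cv2.INTER_CUBIC))
```

```text
(no output)
```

View pics/w3k.png

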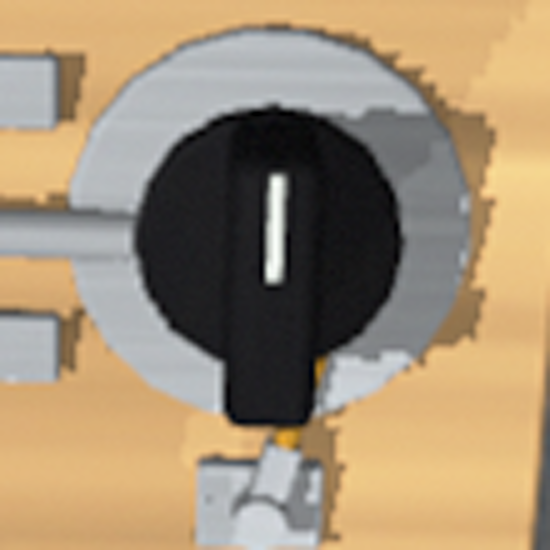

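Run:
```python
from look import *
T,s=toolT()
f=lambda x,y:atz('wrist',(230+x/5-.4,150+y/5-.4),.056,T)
a=f(277,170);b=f(269,422);print(a,b,np.linalg.norm(a-b),(a+b)/2,np.degrees(np.arctan2(*(b-a)[[1,0]])))
a=f(277,175);b=f(272,282);print(np.degrees(np.arctan2(*(b-a)[[1,0]])),np.linalg.norm(a-b))
a=f(235,170);b=f(228,415);print(np.degrees(np.arctan2(*(b-a)[[1,0]])))
a=f(318,170);b=f(310,415);print(np.degrees(np.arctan2(*(b-a)[[1,0]])))
print((T[:3,:3].T@(np.array([.491,-.1215,.033])-T[:3,3])))
```

```text
[ 0.4696411 -0.1269863  0.056    ] [ 0.50718605 -0.12036878  0.056     ] 0.03812367274492726 [ 0.48841357 -0.12367754  0.056     ] 9.996050031601696
9.159603049426273 0.015798436340275578
9.756325429930296
10.352905445033173
[7.82265156e-06 6.09386776e-03 1.18042054e-01]
```

move_arm:
  plan:
    - [[0, 0, 1.5, 0.001, 0.0043, 0.03, 0.05], [0, 0, 1.5, 0.001, 0.0043, 0.06, 0.05], [0, 0, 1.5, 0.001, 0.0043, 0.09, 0.05], [0, 0, 1.5, 0.001, 0.0043, 0.118, 0.05], [0, 0, 1.5, 0.001, 0.0043, 0.118, 0.05]]

```text
time: 6.52
eef_pos: [0.4885, -0.1225, 0.0308]
tcp_rot: [-0.086, 0.996, 0.002, -0.002]
contact_force: [0.9, -0.2, 1.0]
opening: 0.587
```

Run:
```python
from look import *
T,s=toolT(); print(s['time'],s['eef_pos'],s['contact_force'],s['opening'],np.degrees(np.arctan2(T[1,0],T[0,0])))
snap('wrist','w4.png')
```

```text
6.525 [ 0.48845626 -0.12248017  0.03083664] [ 0.926418   -0.19503494  0.95329683] 0.5868713482331412 -170.149236442188
```

View pics/w4.png

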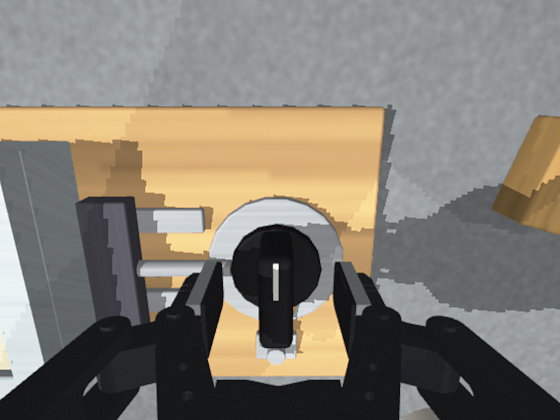

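Run:
```python
from look import *
T,s=toolT()
P=lambda x,z:proj('wrist',(T@np.array([x,0,z,1]))[:3],T)
print(P(0,-.025),P(.021,-.025),P(-.021,-.025))
im=cv2.imread('pics/w4.png')
cv2.imwrite('pics/w4k.png',cv2.resize(im[210:370,190:370],None,fx=4,fy=4,interpolation=cv2.INTER_CUBIC))
```

```text
[278.00899973 306.08944617] [277.9937542  257.15249824] [278.02289839 350.70309117]
```

View pics/w4k.png

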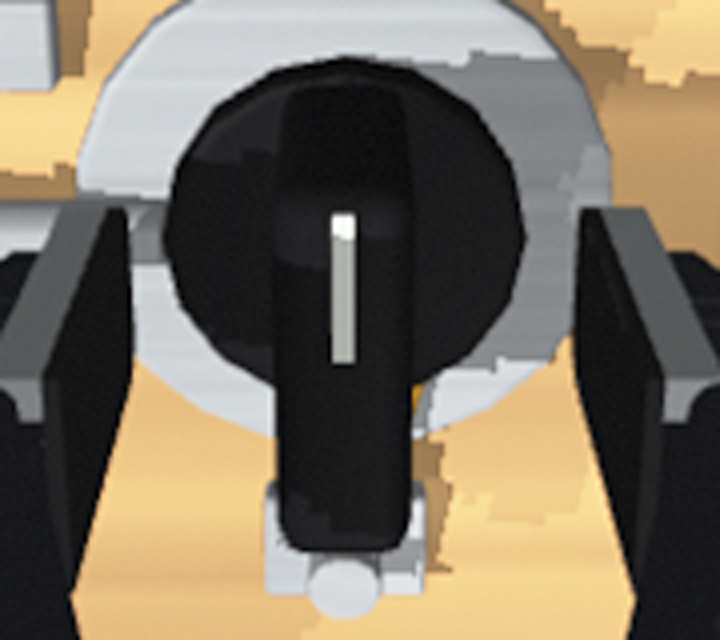

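Well centred (bar at column 276, rows 260–347; expected 278, 257–351). Grip.

move_arm:
  plan:
    - [[0, 0, 0, 0, 0, 0, 0.004], [0, 0, 0, 0, 0, 0, 0.004], [0, 0, 0, 0, 0, 0, 0.004], [0, 0, 0, 0, 0, 0, 0.004], [0, 0, 0, 0, 0, 0, 0.004]]
  force: 35

```text
time: 7.2
eef_pos: [0.4908, -0.1232, 0.034]
tcp_rot: [-0.086, 0.996, 0.0, 0.001]
contact_force: [0.1, 2.5, 6.6]
opening: 0.154
```

move_arm:
  plan:
    - [[0, 0, 8, 0, 0, 0, 0.004], [0, 0, 17, 0, 0, 0, 0.004], [0, 0, 26, 0, 0, 0, 0.004], [0, 0, 35, 0, 0, 0, 0.004], [0, 0, 44, 0, 0, 0, 0.004]]

```text
time: 7.82
eef_pos: [0.4904, -0.1247, 0.0341]
tcp_rot: [0.295, 0.955, -0.001, 0.001]
contact_force: [-2.9, -5.7, -1.0]
opening: 0.155
```

move_arm:
  plan:
    - [[0, 0, 8, 0, 0, 0, 0.004], [0, 0, 16, 0, 0, 0, 0.004], [0, 0, 24, 0, 0, 0, 0.004], [0, 0, 24, 0, 0, 0, 0.004], [0, 0, 24, 0, 0, 0, 0.004]]

```text
time: 8.45
eef_pos: [0.4898, -0.1253, 0.0341]
tcp_rot: [0.486, 0.874, -0.002, 0.001]
contact_force: [-3.6, -4.9, 0.8]
opening: 0.15
```

Run:
```python
from look import *
T,s=toolT(); print(s['time'],s['eef_pos'],s['contact_force'],s['wrist_torque'],s['opening'],np.degrees(np.arctan2(T[1,0],T[0,0])))
snap('wrist','w5.png')
```

```text
8.45 [ 0.48979137 -0.12534773  0.03408028] [-3.56204762 -4.93888164  0.83399523] [-0.67974981  0.61978277 -0.03702408] 0.15004561365433428 121.80487130545137
```

View pics/w5.png

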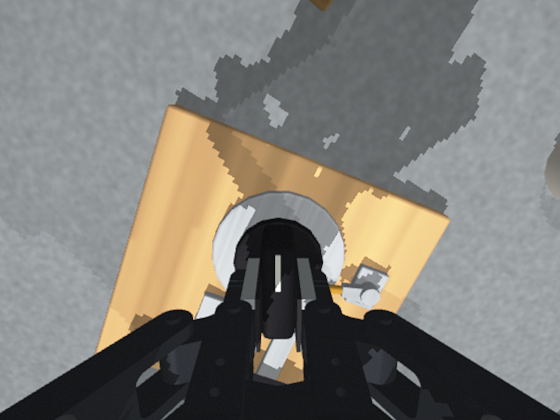

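The bar has turned with the fingers (68°). I open a little, clear of the strut at (370,290), and lift.

move_arm:
  plan:
    - [[0, 0, 0, 0, 0, 0, 0.03], [0, 0, 0, 0, 0, 0, 0.03], [0, 0, 0, 0, 0, -0.02, 0.03], [0, 0, 0, 0, 0, -0.06, 0.03], [0, 0, 0, 0.01, 0, -0.12, 0.05]]

```text
time: 9.12
eef_pos: [0.4838, -0.1158, 0.1538]
tcp_rot: [0.486, 0.874, -0.002, -0.001]
contact_force: [1.0, -0.6, 0.1]
opening: 0.549
```

Run:
```python
from look import *
T,s=toolT(); print(s['time'],s['eef_pos'],s['tcp_rot'],s['contact_force'],s['wrist_torque'],s['opening'],np.degrees(np.arctan2(T[1,0],T[0,0])))
snap('wrist','w6.png')
```

```text
9.125 [ 0.48376204 -0.11576404  0.1537632 ] [ 0.48629328  0.87379334 -0.0015789  -0.00124422] [ 0.98805943 -0.55693543  0.07510967] [ 2.04545228e-02 -9.23845005e-03  1.83085971e-05] 0.5487384194600783 121.80531985767657
```

View pics/w6.png

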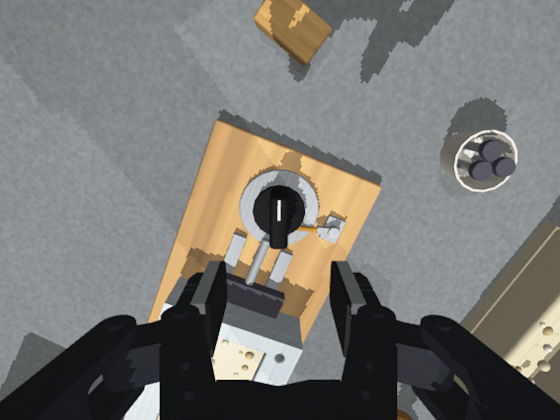

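Knob stays turned after release (bar still aligned with the tool at (279,215)). Now I measure the mould's threads from close above.

move_arm:
  plan:
    - [[0, 0, 6, -0.04, -0.016, -0.02, 0.085], [0, 0, 12, -0.08, -0.031, -0.046, 0.085], [0, 0, 18, -0.14, -0.055, -0.046, 0.085], [0, 0, 22, -0.2, -0.078, -0.046, 0.085], [0, 0, 22, -0.2, -0.078, -0.046, 0.085]]

```text
time: 9.8
eef_pos: [0.5276, -0.3311, 0.2117]
tcp_rot: [0.645, 0.764, 0.001, 0.007]
contact_force: [0.7, 0.0, 0.0]
opening: 0.989
```

Run:
```python
from look import *
T,s=toolT(); print(s['time'],s['eef_pos'],s['tcp_rot'],s['dq'],np.degrees(np.arctan2(T[1,0],T[0,0])))
snap('wrist','w7.png')
for q,z in dict(mould_top=.057,thread0=0.057).items():
    for r in pinpoint('wrist',q)[:6]: print(q,round(r['p'],2),np.round(r['centre'],1),atz('wrist',r['centre'],z,T)[:2])
im=cv2.imread('pics/w7.png')
L=[(.045,.065),(-.045,.065),(-.045,-.065),(.045,-.065)]
```

```text
9.8 [ 0.5275891  -0.33106392  0.2116894 ] [6.44949486e-01 7.64189661e-01 6.17216328e-04 7.34451301e-03] [ 0.01784766  0.00253367  0.01084671  0.02527828  0.03705199 -0.03167059] 99.67048410890582
mould_top 0.73 [273.1 147. ] [ 0.5187061  -0.29300925]
thread0 0.91 [217.7  73.3] [ 0.46536846 -0.2426396 ]
thread0 0.88 [222.2 221.9] [ 0.483924   -0.36772594]
thread0 0.69 [324.3 219.8] [ 0.57571434 -0.35038523]
thread0 0.62 [324.6  69.3] [ 0.54928746 -0.22527978]
```

View pics/w7.png

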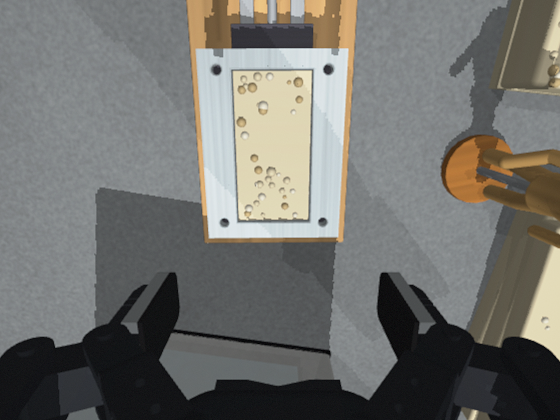

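```bash
cat >> look.py <<'E'
def blob(im,c,r=9,thr=None):
    g=cv2.cvtColor(im,cv2.COLOR_RGB2GRAY).astype(float); x,y=int(round(c[0])),int(round(c[1]))
    w=g[y-r:y+r+1,x-r:x+r+1]; t=(w.min()+np.median(w))/2 if thr is None else thr
    m=(w<t).astype(np.uint8); n,l,st,ce=cv2.connectedComponentsWithStats(m)
    k=1+np.argmin([np.hypot(*(ce[i]-r)) - .02*st[i,4] for i in range(1,n)])
    wt=np.where(l==k,t-w,0); yy,xx=np.mgrid[-r:r+1,-r:r+1]
    return np.array([x+(wt*xx).sum()/wt.sum(),y+(wt*yy).sum()/wt.sum()]),st[k,4]
L4=[(.045,.065),(-.045,.065),(-.045,-.065),(.045,-.065)]
E
python3 - <<'E'
from look import *
np.set_printoptions(precision=4,suppress=True)
im0=cv2.imread('pics/w7.png')[:,:,::-1]
T,s=toolT(); print(s['time'],s['eef_pos'],s['tcp_rot'],s['dq'],np.degrees(np.arctan2(T[1,0],T[0,0])))
im=snap('wrist','w8.png')
px=[];W=[]
for c in [(328,69),(216,70),(224,222),(322,222)]:
    p,a=blob(im,c); px.append(p);W.append(atz('wrist',p,.057,T)); print(p,a,W[-1][:2])
t,th,r=fitrigid(L4,W); print(t,np.degrees(th),r*1000)
v=im.copy()
for p in px: cv2.circle(v,(int(p[0]),int(p[1])),1,(255,0,0),-1)
cv2.imwrite('pics/w8c.png',cv2.resize(v[40:250,180:360],None,fx=2.8,fy=2.8)[:,:,::-1])
E
```

```text
9.95 [ 0.5272 -0.3267  0.2115] [0.6434 0.7655 0.0009 0.0062] [ 0.0218 -0.0184  0.0192 -0.002   0.0025  0.0014] 99.90674854552523
[327.4919  74.9792] 67 [ 0.5515 -0.2243]
[216.8123  75.4732] 73 [ 0.4639 -0.24  ]
[224.197  226.0584] 55 [ 0.4858 -0.3669]
[321.5896 225.8907] 54 [ 0.574  -0.3517]
[ 0.5188 -0.2957] 9.927893854666289 [[-0.4391 -0.366 ]
 [ 0.6555 -0.5429]
 [ 0.1499  0.6011]
 [-0.3663  0.3078]]
```

View pics/w8c.png

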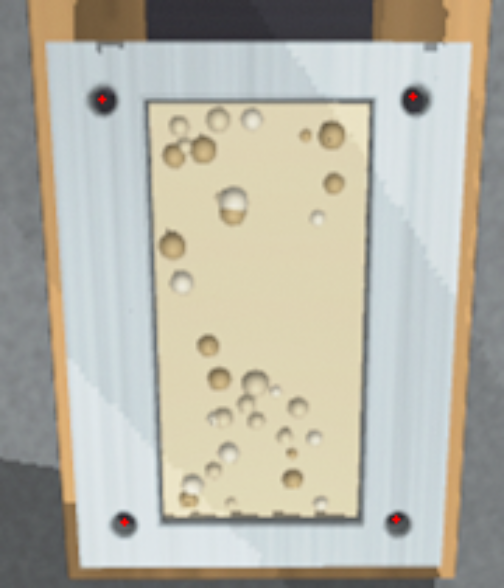

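Mould fit: centre (0.5188, −0.2957), bed x at 9.9°, residuals under 0.8 mm; red dots sit on all four threads. Now back to the plywood cover.

move_arm:
  plan:
    - [[0, 0, 0, 0.058, 0.013, 0, 0.085], [0, 0, 0, 0.116, 0.026, 0, 0.085], [0, 0, 0, 0.174, 0.039, 0, 0.085], [0, 0, 0, 0.232, 0.052, 0, 0.085], [0, 0, -1, 0.29, 0.065, 0, 0.085]]

```text
time: 10.62
eef_pos: [0.5402, -0.0258, 0.2102]
tcp_rot: [0.635, 0.772, 0.001, 0.007]
contact_force: [1.4, 0.8, -0.4]
opening: 0.993
```

```bash
cat > go.py <<'E'
from look import *
from scipy.spatial.transform import Rotation as R
def rel(target,xang):
    """tool-relative rotvec(deg) and shift to reach vertical pose"""
    T,s=toolT(); a=np.radians(xang)
    Rt=np.array([[np.cos(a),np.sin(a),0],[np.sin(a),-np.cos(a),0],[0,0,-1]])
    rv=R.from_matrix(T[:3,:3].T@Rt).as_rotvec(degrees=True); sh=T[:3,:3].T@(np.array(target)-T[:3,3])
    print('t',s['time'],'eef',np.round(s['eef_pos'],4),'REL rot',np.round(rv,2),'shift',np.round(sh,4))
E
python3 - <<'E'
from go import *
rel([.552,.215,.17],101)
E
```

```text
t 10.625 eef [ 0.5402 -0.0258  0.2102] REL rot [0.6  0.51 0.11] shift [0.2343 0.0575 0.0387]
```

move_arm:
  plan:
    - [[0.3, 0.25, 0, 0.06, 0.014, 0, 0.085], [0.6, 0.5, 0, 0.12, 0.029, 0.01, 0.085], [0.6, 0.5, 0, 0.18, 0.044, 0.026, 0.085], [0.6, 0.5, 0, 0.234, 0.057, 0.039, 0.085], [0.6, 0.5, 0, 0.234, 0.057, 0.039, 0.085]]

```text
time: 11.25
eef_pos: [0.5487, 0.2194, 0.1683]
tcp_rot: [0.632, 0.775, -0.001, -0.001]
contact_force: [-0.9, -0.2, 0.1]
opening: 0.993
```

Run:
```python
from look import *
np.set_printoptions(precision=4,suppress=True)
read_camera('wrist');read_camera('wrist')
T,s=toolT(); print(s['time'],s['eef_pos'],s['tcp_rot'],s['dq'],np.degrees(np.arctan2(T[1,0],T[0,0])))
im=snap('wrist','w9.png')
for q,z in dict(cover_handle=.051,cover_under=0,cover_hole0=0.006).items():
    for r in pinpoint('wrist',q)[:6]: print(q,round(r['p'],2),np.round(r['centre'],1),atz('wrist',r['centre'],z,T)[:2])
```

```text
11.35 [0.5502 0.2161 0.1696] [ 0.6339  0.7734 -0.0003 -0.    ] [-0.0426 -0.0123 -0.0059 -0.0006  0.0025  0.0009] 101.31572519616184
cover_handle 0.95 [287.3 167.7] [0.5517 0.246 ]
cover_handle 0.65 [ 4.2 47.5] [0.342  0.2899]
cover_handle 0.43 [337.2  80.9] [0.5738 0.314 ]
cover_under 0.83 [280.7 158. ] [0.5471 0.2449]
cover_under 0.77 [39.2 56.9] [0.3326 0.2881]
cover_under 0.68 [490.2 162.5] [0.7351 0.2782]
cover_hole0 0.93 [232.3 225.6] [0.5147 0.1741]
cover_hole0 0.85 [138.6  64.6] [0.4168 0.2982]
cover_hole0 0.83 [ 23.5 144.5] [0.3225 0.213 ]
cover_hole0 0.82 [335.3  79.9] [0.5786 0.3185]
cover_hole0 0.74 [231.2  83.7] [0.494  0.2985]
cover_hole0 0.74 [327.7 226.9] [0.6034 0.1905]
```

View pics/w9.png

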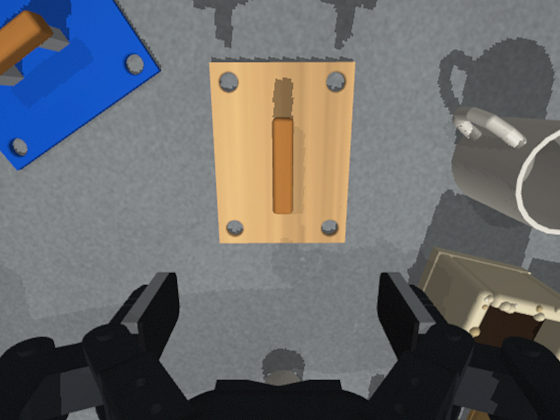

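```bash
cat > holes.py <<'E'
from look import *
def holes(im,guess,r=14):
    """centres of non-wood discs in the wood plate"""
    hsv=cv2.cvtColor(im,cv2.COLOR_RGB2HSV); out=[]
    for c in guess:
        x,y=map(int,np.round(c)); w=hsv[y-r:y+r+1,x-r:x+r+1,1]
        m=(w<70).astype(np.uint8)
        cs,_=cv2.findContours(m,cv2.RETR_EXTERNAL,cv2.CHAIN_APPROX_NONE)
        cs=[k for k in cs if len(k)>8]
        best=min(cs,key=lambda k:np.hypot(*(k[:,0].mean(0)-r)))
        e=cv2.fitEllipse(best); out.append((np.array(e[0])+[x-r,y-r],e[1]))
    return out
E
python3 - <<'E'
from holes import *
np.set_printoptions(precision=4,suppress=True)
im=cv2.imread('pics/w9.png')[:,:,::-1].copy()
T,s=toolT(); 
g=[(336,80),(228,81),(234,227),(329,227)]
H=holes(im,g); W=[]
# pose at picture time
from scipy.spatial.transform import Rotation as R
T=np.eye(4);T[:3,:3]=R.from_quat([ 0.6339,0.7734,-0.0003,-0.0]).as_matrix();T[:3,3]=[0.5502,0.2161,0.1696]
for p,ax in H:
    W.append(atz('wrist',p,.006,T)); print(p,ax,W[-1][:2]); cv2.circle(im,tuple(np.int32(p)),1,(255,0,0),-1)
t,th,r=fitrigid(L4,W);print(t,np.degrees(th),r*1000)
cv2.imwrite('pics/w9c.png',cv2.resize(im[50:260,200:370],None,fx=2.8,fy=2.8)[:,:,::-1])
# handle top at z=.051
for p in [(283,118),(283,213)]: print(atz('wrist',p,.051,T))
s=get_state();print(s['eef_pos'],s['time'])
from go import rel
rel([t[0],t[1],.12],90+np.degrees(th)); rel([t[0],t[1],.023],90+np.degrees(th))
E
```

```text
[335.1042  81.1459] (17.464235305786133, 18.749183654785156) [0.5787 0.3175]
[228.3446  81.5524] (17.244901657104492, 18.707088470458984) [0.4913 0.2997]
[234.5138 226.7315] (12.764084815979004, 15.436410903930664) [0.5169 0.1734]
[328.9274 226.4631] (13.182333946228027, 14.874383926391602) [0.6044 0.1912]
[0.5478 0.2455] 11.49172479401571 [[-0.3188 -0.6429]
 [ 0.551  -0.4819]
 [ 0.2014  0.6297]
 [-0.4337  0.4951]]
[0.541  0.2815 0.051 ]
[0.5557 0.2098 0.051 ]
[0.5518 0.2137 0.1705] 11.55
t 11.55 eef [0.5518 0.2137 0.1705] REL rot [ 0.07  0.01 -0.46] shift [0.032  0.0021 0.0505]
t 11.55 eef [0.5518 0.2137 0.1705] REL rot [ 0.07  0.01 -0.46] shift [0.032  0.002  0.1475]
```

View pics/w9c.png

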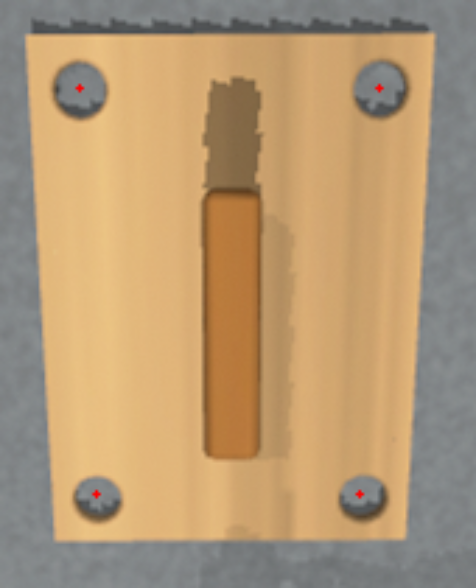

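Plate fit: centre (0.5478, 0.2455), 11.5°, residuals under 0.8 mm, handle centred the same; dots sit on the four holes. I descend on the handle.

move_arm:
  plan:
    - [[0, 0, -0.5, 0.02, 0.001, 0.03, 0.06], [0, 0, -0.5, 0.032, 0.002, 0.07, 0.06], [0, 0, -0.5, 0.032, 0.002, 0.11, 0.06], [0, 0, -0.5, 0.032, 0.002, 0.148, 0.06], [0, 0, -0.5, 0.032, 0.002, 0.148, 0.06]]

```text
time: 12.18
eef_pos: [0.5453, 0.2437, 0.0194]
tcp_rot: [0.633, 0.774, -0.003, -0.002]
contact_force: [0.3, 0.2, -0.2]
opening: 0.7
```

Run:
```python
from go import *
read_camera('wrist')
rel([.5478,.2455,.023],101.5); print(get_state()['contact_force'])
snap('wrist','w10.png'); rel([.5478,.2455,.023],101.5)
```

```text
t 12.225 eef [0.5473 0.2443 0.0218] REL rot [-0.08  0.02 -0.06] shift [ 0.001   0.0007 -0.0012]
[-0.39469586 -0.28712821  0.77047529]
t 12.275 eef [0.5487 0.2449 0.0236] REL rot [ 0.14  0.01 -0.04] shift [ 0.0008 -0.0008  0.0006]
```

View pics/w10.png

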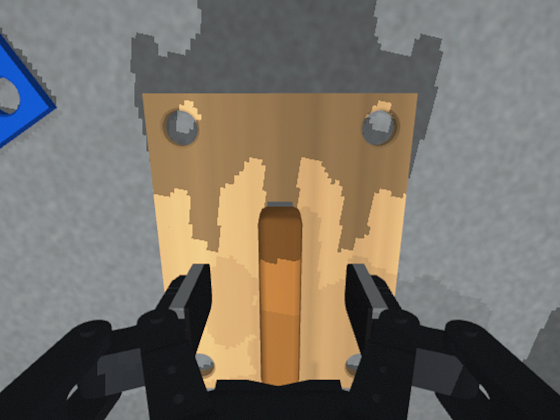

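Fingers straddle the handle squarely (handle column 280, fingers 210/347). Grip and lift.

move_arm:
  plan:
    - [[0, 0, 0, 0, 0, 0, 0.005], [0, 0, 0, 0, 0, 0, 0.005], [0, 0, 0, 0, 0, 0, 0.005], [0, 0, 0, 0, 0, 0, 0.005], [0, 0, 0, 0, 0, 0, 0.005]]
  force: 70

```text
time: 12.9
eef_pos: [0.5501, 0.2452, 0.0255]
tcp_rot: [0.633, 0.774, 0.002, 0.002]
contact_force: [-0.3, -1.7, 6.8]
opening: 0.171
```

move_arm:
  plan:
    - [[0, 0, 0, 0, 0, -0.02, 0.005], [0, 0, 0, 0, 0, -0.05, 0.005], [0, 0, 0, 0, 0, -0.09, 0.005], [0, 0, 0, 0, 0, -0.13, 0.005], [0, 0, 0, 0, 0, -0.13, 0.005]]

```text
time: 13.52
eef_pos: [0.5519, 0.2459, 0.1607]
tcp_rot: [0.633, 0.774, 0.006, 0.005]
contact_force: [0.7, -0.2, -1.4]
opening: 0.174
```

Run:
```python
from go import *
read_camera('wrist'); read_camera('wrist');print(get_state()['contact_force'],get_state()['opening'])
rel([.5478,.2455,.15],101.5)
snap('wrist','w11.png')
```

```text
[-0.54560709  0.04393944 -2.37102514] 0.17038678639089483
t 13.625 eef [0.5489 0.245  0.1554] REL rot [ 0.29  0.01 -0.02] shift [ 0.0007 -0.001   0.0054]
```

View pics/w11.png

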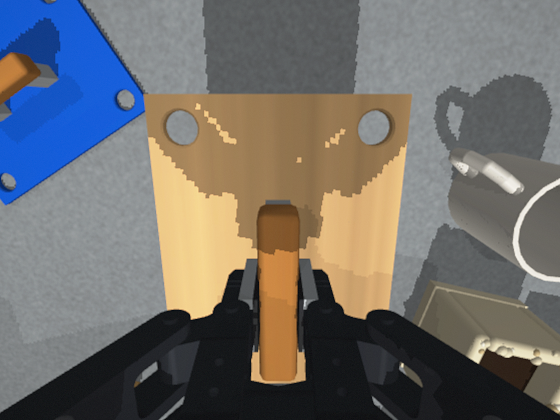

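The plate is held level with both far holes visible at (182,128) and (374,127). I carry it gently to the mould at 13 cm underside height.

move_arm:
  plan:
    - [[0, 0, 0, -0.02, -0.005, 0, 0.005], [0, 0, 0, -0.06, -0.016, 0, 0.005], [0, 0, 0.5, -0.105, -0.027, 0, 0.005], [0, 0, 0.5, -0.15, -0.039, 0, 0.005], [0, 0, 0.5, -0.195, -0.051, 0, 0.005]]

```text
time: 14.3
eef_pos: [0.5353, 0.0413, 0.152]
tcp_rot: [0.636, 0.771, -0.0, -0.0]
contact_force: [0.9, 0.3, -1.6]
opening: 0.173
```

Run:
```python
from go import *
rel([.5188,-.2957,.155],99.9)
```

```text
t 14.3 eef [0.5353 0.0413 0.152 ] REL rot [-0.06 -0.02  1.06] shift [-0.3277 -0.0803 -0.003 ]
```

move_arm:
  plan:
    - [[0, 0, 0.2, -0.045, -0.011, 0, 0.005], [0, 0, 0.4, -0.09, -0.022, -0.003, 0.005], [0, 0, 0.6, -0.135, -0.033, -0.003, 0.005], [0, 0, 0.8, -0.18, -0.044, -0.003, 0.005], [0, 0, 1, -0.225, -0.055, -0.003, 0.005]]

```text
time: 14.92
eef_pos: [0.5221, -0.1918, 0.1531]
tcp_rot: [0.643, 0.766, -0.001, -0.002]
contact_force: [0.3, -0.2, -2.1]
opening: 0.173
```

move_arm:
  plan:
    - [[0, 0, 0, -0.04, -0.01, 0, 0.005], [0, 0, 0, -0.07, -0.017, 0, 0.005], [0, 0, 0, -0.09, -0.022, 0, 0.005], [0, 0, 0, -0.095, -0.024, 0, 0.005], [0, 0, 0, -0.095, -0.024, 0, 0.005]]

```text
time: 15.55
eef_pos: [0.5144, -0.289, 0.1524]
tcp_rot: [0.643, 0.766, -0.001, -0.003]
contact_force: [0.0, -0.0, -1.5]
opening: 0.172
```

Run:
```python
from go import *
read_camera('wrist'); read_camera('wrist');read_camera('wrist');print(get_state()['contact_force'],get_state()['opening'],get_state()['dq'])
rel([.5188,-.2957,.0975],99.9)
```

```text
[-0.92658734  0.1097932  -1.31736554] 0.17229907428241875 [ 0.00129842 -0.00203269 -0.00495385 -0.00208054 -0.00014057 -0.00142301]
t 15.7 eef [ 0.5149 -0.2884  0.1529] REL rot [-0.23 -0.16  0.09] shift [-0.0081  0.0028  0.0554]
```

move_arm:
  plan:
    - [[-0.2, -0.15, 0, -0.004, 0.001, 0.01, 0.005], [-0.2, -0.15, 0, -0.008, 0.003, 0.025, 0.005], [-0.2, -0.15, 0, -0.008, 0.003, 0.04, 0.005], [-0.2, -0.15, 0, -0.008, 0.003, 0.05, 0.005], [-0.2, -0.15, 0, -0.008, 0.003, 0.05, 0.005]]

```text
time: 16.32
eef_pos: [0.5182, -0.295, 0.1011]
tcp_rot: [0.643, 0.766, -0.0, -0.002]
contact_force: [0.0, -0.1, -1.6]
opening: 0.174
```

Run:
```python
from go import *
for i in range(4): read_camera('wrist')
rel([.5188,-.2957,.0975],99.9)
snap('wrist','w12.png'); 
im=snap('side','s12.png'); cv2.imwrite('pics/s12c.png',cv2.resize(im[240:420,220:400],None,fx=3.3,fy=3.3,interpolation=cv2.INTER_CUBIC)[:,:,::-1])
im=snap('top','t12.png'); cv2.imwrite('pics/t12c.png',cv2.resize(im[170:265,300:430],None,fx=5,fy=5,interpolation=cv2.INTER_CUBIC)[:,:,::-1])
rel([.5188,-.2957,.0975],99.9);s=get_state();print(s['contact_force'])
```

```text
t 16.525 eef [ 0.5195 -0.296   0.1036] REL rot [0.03 0.05 0.08] shift [ 0.0004 -0.0006  0.0061]
t 16.675 eef [ 0.5194 -0.2959  0.1036] REL rot [0.02 0.05 0.08] shift [ 0.0003 -0.0005  0.0061]
[ 1.06425579 -0.15214968 -1.36224437]
```

View pics/w12.png

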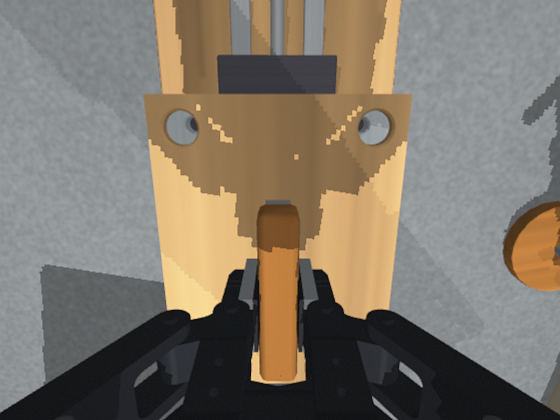

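View pics/s12c.png

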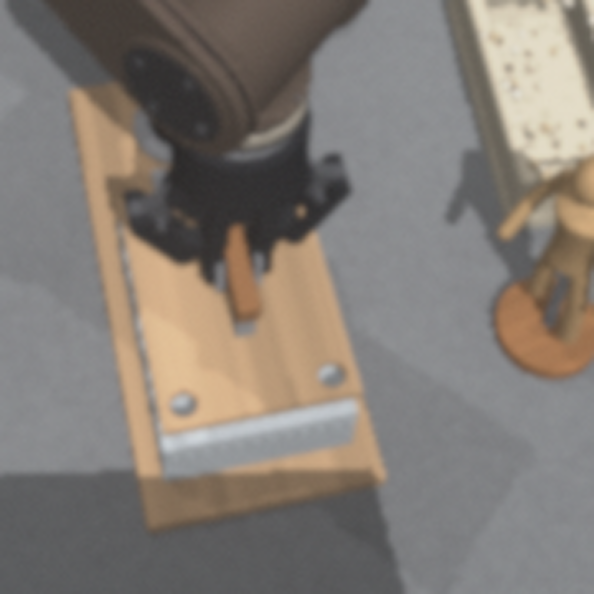

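View pics/t12c.png

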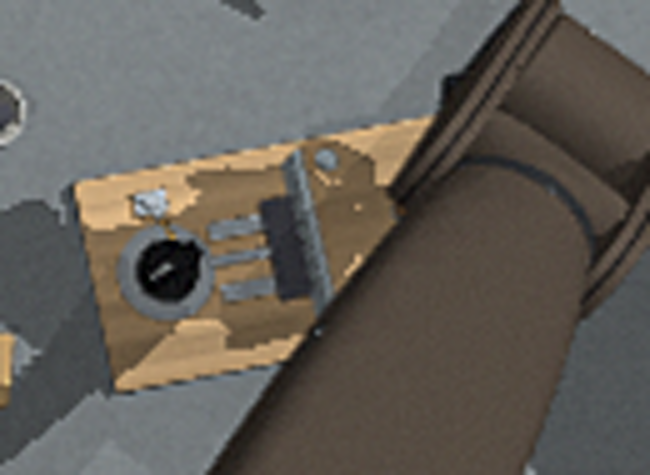

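Run:
```python
from holes import *
np.set_printoptions(precision=4,suppress=True)
im=cv2.imread('pics/w12.png')[:,:,::-1].copy()
T,s=toolT(); L=T[2,3]
t=np.array([.5188,-.2957]);a=np.radians(9.93);Rb=np.array([[np.cos(a),-np.sin(a)],[np.sin(a),np.cos(a)]])
for l,g in zip(L4[:2],[(374,127),(182,128)]):
    pred_thread=proj('wrist',np.append(t+Rb@l,.057),T)
    # plate fixed in tool: hole at tool (l_y.., ) 
    for z in (.0195,.0255): 
        P=(T@np.array([l[1],l[0],z,1]))[:3]; print('pred hole tool z',z,proj('wrist',P,T))
    print('pred thread',pred_thread)
v=cv2.resize(np.hstack([im[100:155,150:215],im[100:155,340:405]]),None,fx=6,fy=6,interpolation=cv2.INTER_CUBIC)
cv2.imwrite('pics/w12c.png',v[:,:,::-1])
```

```text
pred hole tool z 0.0195 [375.3715 128.6896]
pred hole tool z 0.0255 [371.9703 127.8137]
pred thread [360.8234 124.593 ]
pred hole tool z 0.0195 [179.7282 128.764 ]
pred hole tool z 0.0255 [183.1582 127.8857]
pred thread [192.4984 124.5044]
```

View pics/w12c.png

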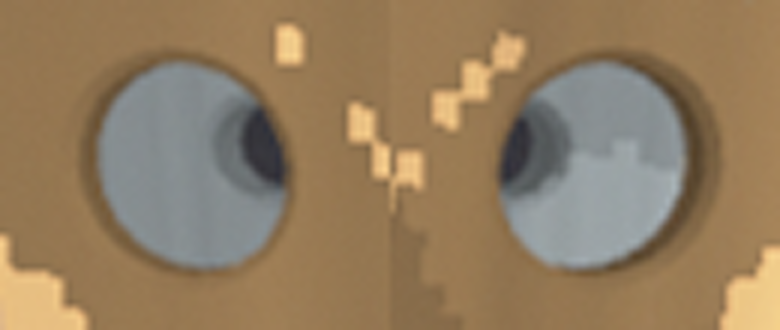

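Run:
```python
from look import *
np.set_printoptions(precision=2,suppress=True)
T,s=toolT()
P=lambda x,y,z:(proj('side',(T@np.array([x,y,z,1]))[:3])-[220,240])*3.3
for l in L4[2:]:
    print('hole',P(l[1]+.001,l[0],.0195), 'edge corner',P(-.079,l[0]/.045*.06,.0195))
t=np.array([.5188,-.2957]);a=np.radians(9.93);Rb=np.array([[np.cos(a),-np.sin(a)],[np.sin(a),np.cos(a)]])
for l in [(-.06,-.08),(.06,-.08)]: print('mould corner',(proj('side',np.append(t+Rb@np.array(l),.057))-[220,240])*3.3, 'bottom',(proj('side',np.append(t+Rb@np.array(l),.012))-[220,240])*3.3)
im=cv2.imread('pics/s12.png'); cv2.imwrite('pics/s12d.png',cv2.resize(im[340:395,255:345],None,fx=8,fy=8,interpolation=cv2.INTER_CUBIC))
```

```text
hole [180.32 401.59] edge corner [159.98 430.98]
hole [328.76 371.72] edge corner [360.03 390.24]
mould corner [160.   451.74] bottom [161.36 482.3 ]
mould corner [355.85 411.67] bottom [350.36 443.08]
```

View pics/s12d.png

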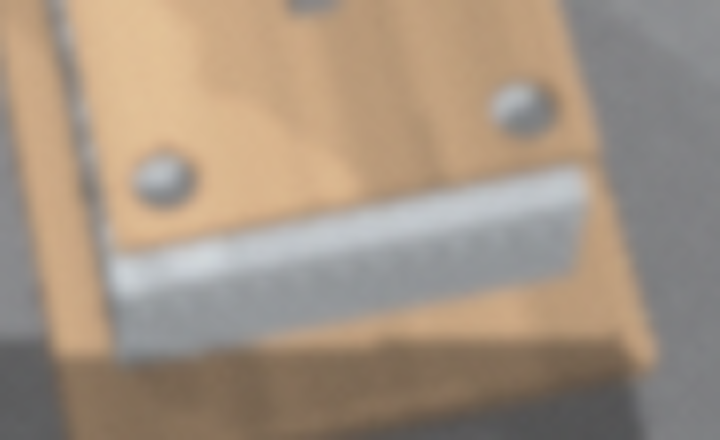

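move_arm:
  plan:
    - [[0, 0, 0, -0.0005, -0.0005, 0.002, 0.005], [0, 0, 0, -0.0005, -0.0005, 0.004, 0.005], [0, 0, 0, -0.0005, -0.0005, 0.0055, 0.005], [0, 0, 0, -0.0005, -0.0005, 0.0055, 0.005], [0, 0, 0, -0.0005, -0.0005, 0.0055, 0.005]]

```text
time: 17.3
eef_pos: [0.519, -0.2965, 0.098]
tcp_rot: [0.643, 0.766, -0.0, 0.0]
contact_force: [0.1, 0.1, -2.7]
opening: 0.173
```

Run:
```python
from holes import *
from go import rel
np.set_printoptions(precision=4,suppress=True)
for i in range(4): read_camera('side')
T,s=toolT(); rel([.5188,-.2957,.0975],99.9); print(s['contact_force'],s['dq'],s['opening'])
im=snap('wrist','w13.png')
t=np.array([.5188,-.2957]);a=np.radians(9.93);Rb=np.array([[np.cos(a),-np.sin(a)],[np.sin(a),np.cos(a)]])
for l in L4[:2]:
    print('thread',proj('wrist',np.append(t+Rb@l,.057),T),'hole top',proj('wrist',(T@np.array([l[1],l[0],.0195,1]))[:3],T))
v=cv2.resize(np.hstack([im[100:155,150:215],im[100:155,340:405]]),None,fx=6,fy=6,interpolation=cv2.INTER_CUBIC)
cv2.imwrite('pics/w13c.png',v[:,:,::-1])
im=snap('side','s13.png'); cv2.imwrite('pics/s13d.png',cv2.resize(im[330:400,250:350],None,fx=8,fy=8,interpolation=cv2.INTER_CUBIC)[:,:,::-1])
```

```text
t 17.5 eef [ 0.519  -0.2965  0.0981] REL rot [0.02 0.05 0.08] shift [ 0.0008 -0.0001  0.0006]
[-0.1195 -0.3175 -1.0437] [ 0.0004  0.0009 -0.001  -0.0015 -0.0005  0.0004] 0.1723702694971646
thread [364.2273 124.2398] hole top [375.3715 128.6896]
thread [190.8524 124.1451] hole top [179.7281 128.7639]
```

View pics/w13c.png

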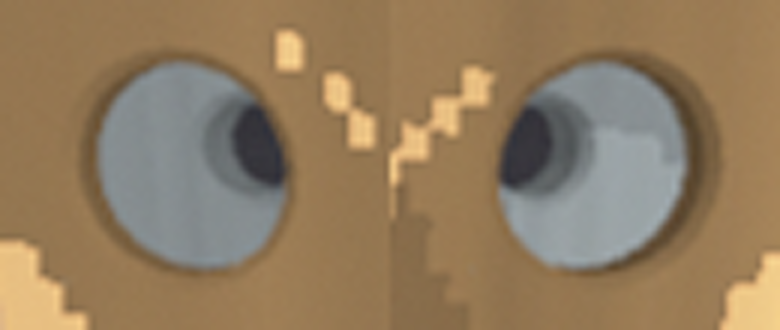

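View pics/s13d.png

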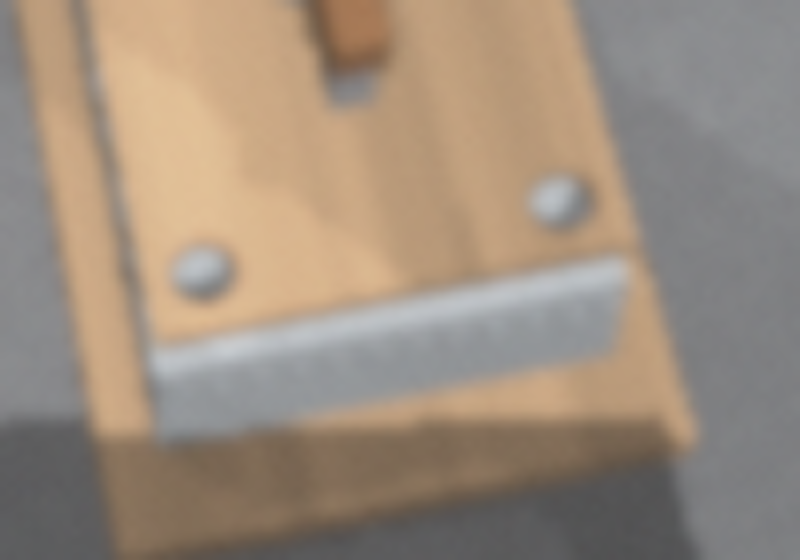

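Run:
```python
from look import *
s=get_state();print(s['time'],s['dq'],s['eef_pos'],s['opening'])
print(ticket.sign_off())
```

```text
17.6 [-0.00059771  0.00117694 -0.00052499 -0.00070939  0.00080993 -0.00016166] [ 0.51898786 -0.29648     0.09811941] 0.17133503551204537
the job is handed in; nothing more can be done
None
```

I turned the knob clockwise about 68°. It stayed turned after I let go, both right after release and in the later top view. I then picked up the plywood cover by its handle and handed the job in at about 17.6 s, with the cover held still over the mould.

Last checks:
- **Height:** from the tool height, the plate's underside is about 15–16 mm above the mould's rim. I did not measure the gap directly.
- **Steadiness:** the joints are still, the tool is vertical within 0.1°, and the side view shows no contact between plate and mould.
- **Hole alignment:** the wrist camera puts the plate within about 1 mm of the threads along both axes. It only saw the two holes nearest the knob.
- **Disagreement:** for the other two holes I only had the blurry side view. It suggested an offset of 1–2 mm in the opposite direction, or a plate that sits slightly low. That is within the 4.5 mm limit, so I set the position between the two readings.
- **Threads not fully seen:** I could not confirm by eye that each thread shows fully through its hole. The camera looked in at an angle and each thread was partly hidden by the hole's edge.
- **Bystanders:** none was knowingly touched, though I did not measure their positions again at the end.

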